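# Zero the scale, cap the core mould, and lift the outer lid off the inner

### The arm

A 6-joint arm with a two-finger parallel gripper is mounted at the origin on the work surface. World frame = base frame: x ahead of the robot, y to its left, z up, the work surface at z = 0. Lengths are in m, angles in rad, forces in N, time in s.
With the tool pointing down it reaches from about 0.325 to 0.775 m from the base axis. Payload 9.3 kg.
Tool frame: the origin (TCP) lies on the centre line of the jaws, within the pads' length; the fingertips stand 17 mm ahead of it and the grasp point (between the pads) lies 2 mm behind it; z points along the fingers, y is the line along which they close (so a half turn about z gives the same grasp; the last joint's range is limited). The gripper opens to 85 mm and grips with 20 to 120 N. Pads are 22 mm wide; open, the fingers measure 114 mm over their backs; the gripper's body (76 mm by 85 mm) begins 54 mm behind the grasp point. The pads swing forward as they close: fully open they stand 13 mm farther back than shut.
Start: joints at [-1.461, 0.259, 0.021, 1.334, 0, 1.418], TCP at [0.143, -0.531, 0.248] pointing down, gripper open.
Joint ranges: [-3.04, 3.04], [-0.91, 1.82], [-1.04, 1.36], [-1.92, 1.95], [-1.52, 1.45], [-3.14, 3.14]. Speed limits (rad/s): [2.22, 2.22, 2.79, 3.14, 3.14, 3.14].

### API

Orientations are given as a unit quaternion [x, y, z, w].
In Python, from bench import arm gives the robot as it stands. The module is installed in compiled form; this text tells all that it offers. Calls block until the motion is done:
- arm.move_ptp(position, orientation): joint-space move of the TCP to a pose.
- arm.move_l(position, velocity=0.15, orientation=None, contact_N=None): straight line of the TCP; orientation=None keeps the orientation; velocity is the mean speed in m/s. With contact_N (N) it stops when the force on the tool has changed by that much, and returns True; else False.
- arm.set_joints(angles): joint-space move.
- arm.open() and arm.gripper_close(squeeze=None): open the fingers fully, or close them until they stop; squeeze is the grip in N (None keeps the last).
- arm.hold(seconds).
- arm.inverse_kinematics(position, orientation): joint angles nearest the present ones, or None.
- arm.grab_frame(name): name is "scene" or "side" or "wrist"; returns a dict with "color" (400x640x3 uint8, red, green, blue), "z_map" (400x640 float32, m along the optical axis (not along the pixel's ray), 0 where there is no reading), "K" (3x3 intrinsics, pixels), "R" (3x3) and "t" (3): a world point X has camera coordinates R X + t; the wrist camera has in their place "hand_eye" (4x4, takes a point from camera to tool coordinates, whose origin is the TCP and whose axes are the flange's). Camera axes: x right, y down, z forward; pixel columns grow to the right and rows downward; lengths in m; the calibration is good to about 2 mm. A picture is of the moment at which its call begins: read the wrist's pose just before it.
A pose or a line that the arm cannot do raises arm.IKError and nothing moves.
- arm.job_done(): hands the job in; it is judged then, once.
Trained networks look in a picture, given as the dict that the camera call returned (one of the last four; its "shot" number tells which), for a name from the list of things; names that differ only in an ending like _2 or _b are one class to them, and where a whole thing is asked for, a point or a joint stands for the part that bears it (a point fixed in the world has none). Each returns a list of dicts, best first, with "p" (0 to 1); they miss things now and then, are a little off and sometimes report something else, mostly with a low value. They report only what shows in the picture. A call takes as long as a camera call. They do not tell look-alikes from the thing itself.
- arm.recognise(picture, name): "xyz" ([x, y, z] in m, in the coordinates of the camera as it stood for that picture, good to about 4 mm: the middle of the surface that is visible of it).
- arm.place_of(picture, name): "xyz" ([x, y, z] in m, in the coordinates of the camera as it stood for that picture, good to about 4 mm: a listed point, or the origin of a listed thing).
Readings, each from a call of its own:
- arm.get_time(): time.
- arm.get_joints(): joint angles.
- arm.get_joint_vel(): joint speeds.
- arm.get_effort(): joint torques, N m.
- arm.get_position(): TCP position.
- arm.get_tcp_rot(): TCP orientation.
- arm.get_contact_force(): force on the tool from outside, world axes, zero at the start.
- arm.get_wrist_torque(): the same for the moment, N m.
- arm.get_finger_gap(): finger opening in m.
- arm.get_gripper_force(): force on a finger pad.
Only numpy, scipy, OpenCV 4.12 (cv2) and the standard library are available. Lean on these libraries where they do the work, as an engineer would, in place of code of your own. Each camera call takes 0.05 s, during which the arm holds its last target. There are 200 camera calls.

### The job

Turn the scale's tare knob until its pointer stands at the broad zero mark and let go; then carry the nested double lid, both lids together, by the inner lid's thin stem, and let go only once it is lowered fully home on the green mould. Then take the outer lid by its collar and lift it alone straight up until all of it is clear above the stem tip, the inner lid staying undisturbed in the mould. Finish while still holding the outer lid there, level and still above the mould, and leave the calipers, ball and templates alone.

Things in the scene. Friction and masses are not known exactly. Their poses are not given: they have to be found in the camera images.
- scale: Grey bench scale, fixed: block 130 x 250 x 34 mm (own x, y, z; y -120 to +130). Origin on the counter. At own (0, +75) mm stands the green iron core mould, a fixed round cup; at (0, -75) a white dial (82 mm across, top at 44 mm) with the brass tare knob. The broad black zero mark is on the own -x side of the knob axis (robot side at yaw 0); thin ticks 0.26 rad apart run either way.
- mould_rim (a point): Centre of the mouth of the core mould, in the plane of its rim, 110 mm above the counter; axes as the scale. Bore about 74 mm in diameter, 90 mm across outside at the rim, 94 mm at the foot; free depth for the lid at least 16 mm.
- tare_knob (a joint): Angle of the tare knob, rad: 0 = pointer exactly at the zero mark, positive = turned counter-clockwise seen from above. Stops at -1.7 and +1.7; stays where it is left (friction about 0.05 N m). It starts somewhere between +0.5 and +1.3.
- knob_grip (a point): Point on the knob's vertical axis, 67 mm above the counter, to grip. Grip: upright brass bar 12 mm thick, 38 mm long, 51 to 82 mm above the counter, on a 40 mm disc. The point's -x axis runs along the bar to the end with the thin dark pointer (tip 33 mm from the axis). Pinch the bar across its 12 mm, along the point's y.
- inner_lid: Steel inner lid, about 0.38 kg, loose, starts upright on the counter. Origin: centre of its underside, z up. Plug 66 mm across with 3 mm chamfer (z 0 to 12), flange 82 mm across (z 12 to 18), stem 15 mm across (z 18 to 86). Home in the mould, the flange lies on the rim: origin 12 mm below mould_rim. Lifting it by the stem carries the outer lid too.
- outer_lid: Aluminium outer lid, about 0.14 kg, loose, nested over the inner. Origin: centre of the skirt's lower edge, z up. Skirt 108 mm outside, 102 inside (z 0 to 16), plate z 10 to 16, round collar 44 mm across (z 16 to 40) with 21 mm through hole for the stem. Nested, its origin is 8 mm above the inner's, stem 38 mm out of the collar. Skirt clears the stem tip after rising 78 mm.
- calipers: Bystander: brass calipers lying flat, 150 mm long, up to 9 mm high. Origin at the underside, middle of the beam.
- match_ball: Bystander: worn red cricket ball, 72 mm, on a small flat. Origin at its underside.
- templates: Bystander: stack of round aluminium seam templates, 84 mm across, 20 mm high. Origin at the centre of the underside.
Not all that is in view belongs to the job. Of the things that look like the inner_lid, the smaller one is meant. What is shaped like the outer_lid but brown is not meant.

How it is judged:
By the outcome, as a careful person would: the job done as asked, in the order asked, and still so for the second after the job is handed in, while the arm keeps its last pose, push and grip.
It also fails if it takes over 72 s, if anything falls off the work surface, if the arm or the gripper's body presses on something with over 40 N, if the wrist force passes 120 N, or if a joint passes its speed limit or range.

## Working session

There is one attempt and no reset: what is moved stays moved. The work goes in short steps, each a Python script; the robot and the scene stay as the last script left them, time stands still between calls to the robot, and variables do not carry over. Pictures are saved under pics/ and viewed, at most 10 in all, crops included, and the job is handed in when it is done.

```bash
mkdir -p pics; cat > h.py <<'E'
import numpy as np, cv2
from scipy.spatial.transform import Rotation as Rn
from bench import arm
def save(im,n): cv2.imwrite('pics/'+n,cv2.cvtColor(im,cv2.COLOR_RGB2BGR))
def shot(name):
    T=np.eye(4)
    if name=='wrist':
        p=arm.get_position(); q=arm.get_tcp_rot()
        f=arm.grab_frame(name)
        B=np.eye(4);B[:3,:3]=Rn.from_quat(q).as_matrix();B[:3,3]=p
        T=B@f['hand_eye']
    else:
        f=arm.grab_frame(name)
        T[:3,:3]=f['R'].T; T[:3,3]=-f['R'].T@f['t']
    f['T']=T; return f
def w(f,X): return f['T'][:3,:3]@np.array(X)+f['T'][:3,3]
def proj(f,X):
    c=f['T'][:3,:3].T@(np.array(X)-f['T'][:3,3]); u=f['K']@c; return u[:2]/u[2]
def cloud(f):
    z=f['z_map']; v,u=np.mgrid[:z.shape[0],:z.shape[1]]
    P=np.stack([u,v,np.ones_like(u)],-1)@np.linalg.inv(f['K']).T*z[...,None]
    return P@f['T'][:3,:3].T+f['T'][:3,3]
E
python3 - <<'E'
from h import *
print(arm.get_time(),arm.get_position(),arm.get_tcp_rot(),arm.get_finger_gap())
fs=[shot('scene'),shot('side')]
save(fs[0]['color'],'scene.png');save(fs[1]['color'],'side.png')
for f,nm in zip(fs,['scene','side']):
    print(nm,f['T'][:3,3].round(3))
    for n in ['scale','mould_rim','knob_grip','inner_lid','outer_lid','calipers','match_ball','templates']:
        for d in arm.place_of(f,n):
            if d['p']>.2: X=w(f,d['xyz']);print(n,round(d['p'],2),X.round(4),proj(f,X).round())
print(arm.get_time())
E
```

```text
0.0 [ 0.14285166 -0.53083594  0.24765159] [ 9.91379830e-01  1.31017398e-01  2.33890228e-05 -6.88681134e-04] 0.08529920292639775
scene [ 1.077 -0.601  0.668]
scale 0.66 [0.5768 0.0764 0.0039] [379. 206.]
mould_rim 0.64 [0.5886 0.1539 0.1115] [409. 152.]
knob_grip 0.6 [0.5678 0.0006 0.0668] [354. 196.]
knob_grip 0.6 [7.598e-01 1.623e-01 5.000e-04] [473. 226.]
inner_lid 0.69 [ 0.4607 -0.3363 -0.0019] [189. 281.]
outer_lid 0.79 [ 0.2881 -0.1979  0.0021] [198. 206.]
calipers 0.98 [ 0.7599 -0.039  -0.0023] [416. 278.]
calipers 0.24 [ 0.4686 -0.1774  0.0072] [258. 238.]
match_ball 0.95 [ 0.7587  0.1598 -0.0018] [472. 227.]
templates 0.95 [ 0.7285 -0.2538  0.0034] [323. 336.]
side [0.277 0.673 0.803]
scale 0.95 [ 0.5798  0.0743 -0.0051] [278. 260.]
mould_rim 0.96 [0.5894 0.1519 0.1135] [256. 249.]
knob_grip 0.8 [0.5713 0.0069 0.0702] [291. 219.]
inner_lid 0.71 [ 0.4633 -0.338   0.0011] [369. 165.]
outer_lid 0.8 [ 0.4756 -0.1726  0.0101] [350. 198.]
calipers 0.84 [ 0.7674 -0.0427  0.0022] [230. 207.]
calipers 0.58 [0.7613 0.1627 0.0033] [190. 265.]
match_ball 0.85 [ 7.628e-01  1.639e-01 -1.000e-04] [190. 267.]
templates 0.76 [ 0.7332 -0.2599 -0.0038] [274. 163.]
0.9
```

View pics/scene.png

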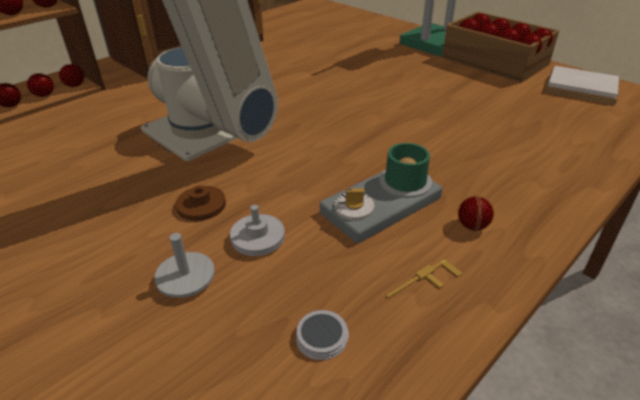

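View pics/side.png

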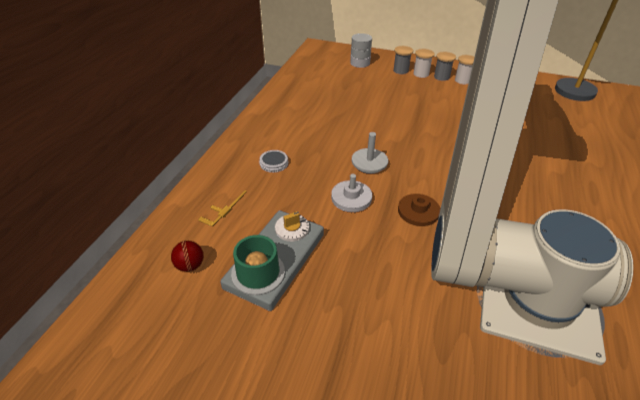

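Look-alikes: for the inner lid, the bare tall one at scene (185,265) and the one nested in the outer lid at (257,225), where only a shorter stem shows. For the outer lid, the brown one at (200,200) and the silver one at (257,235). I choose the nested silver pair at (257,235), and check it close up with the wrist camera.

```bash
cat >> h.py <<'E'
def Q(yaw): return (Rn.from_euler('z',yaw)*Rn.from_euler('x',np.pi)).as_quat()
E
python3 - <<'E'
from h import *
f=shot('wrist');H=f['hand_eye'];print(H.round(3),f['K'].round(1))
import itertools
def go(cam,yaw):  # camera centre over a point
    q=Q(yaw);R=Rn.from_quat(q).as_matrix()
    arm.move_ptp(np.array(cam)-R@H[:3,3],q)
for i,(c,y) in enumerate([((.46,-.2,.36),-.3),((.49,-.12,.36),-.3),((.55,.03,.38),-.1),((.55,.10,.38),-.1)]):
    try: go(c,y)
    except arm.IKError as e: print(i,e);continue
    arm.hold(.3)
    f=shot('wrist');save(f['color'],f'w{i}.png');np.savez(f'w{i}.npz',color=f['color'],z_map=f['z_map'],K=f['K'],T=f['T'])
    for n in (['inner_lid','outer_lid'] if i<2 else ['scale','mould_rim','knob_grip','tare_knob']):
        for d in arm.place_of(f,n):
            if d['p']>.2: X=w(f,d['xyz']);print(i,n,round(d['p'],2),X.round(4),proj(f,X).round())
print(arm.get_time())
import cv2
a=cv2.imread('pics/w0.png');b=cv2.imread('pics/w2.png') if __import__('os').path.exists('pics/w2.png') else a
cv2.imwrite('pics/m.png',cv2.resize(np.vstack([a,b]),(480,600)))
E
```

```text
[[-0.001 -0.954 -0.299  0.077]
 [ 1.    -0.001  0.     0.001]
 [-0.001 -0.299  0.954 -0.125]
 [ 0.     0.     0.     1.   ]] [[316.    0.  316.9]
 [  0.  316.  194.3]
 [  0.    0.    1. ]]
0 inner_lid 0.87 [ 0.4599 -0.3413 -0.0011] [445.  54.]
0 inner_lid 0.71 [ 0.4711 -0.175   0.001 ] [292.  93.]
0 outer_lid 0.87 [ 0.2903 -0.1951 -0.0022] [353. 233.]
0 outer_lid 0.63 [ 0.4729 -0.1774  0.0093] [293.  90.]
1 inner_lid 0.92 [ 0.4696 -0.1736  0.0019] [369.  99.]
1 outer_lid 0.83 [ 0.2891 -0.1926 -0.0028] [419. 237.]
1 outer_lid 0.57 [ 0.469  -0.1784  0.0077] [375.  98.]
2 scale 0.67 [0.5783 0.0787 0.001 ] [271.  74.]
2 mould_rim 0.79 [0.5876 0.154  0.11  ] [157.  63.]
2 knob_grip 0.81 [0.568  0.0043 0.0656] [343.  72.]Traceback (most recent call last):
  File "<stdin>", line 13, in <module>
ValueError: it knows: calipers, inner_lid, knob_grip, match_ball, mould_rim, outer_lid, scale, templates
```

```bash
cat >> h.py <<'E'
HE=np.array([.077,.001,-.125])
def look(c,yaw,h=.36):
    q=Q(yaw);R=Rn.from_quat(q).as_matrix();cam=np.array([c[0],c[1],0])+R@[.31*(h-c[2]),0,0];cam[2]=h
    arm.move_ptp(cam-R@HE,q);arm.hold(.3);return shot('wrist')
E
python3 - <<'E'
from h import *
t=[(.49,-.17,.03),(.45,-.19,.03),(.565,.03,.06),(.59,.10,.06)]
for i in [2,3,0,1]:
    f=look(t[i],-.127 if i>1 else -.35,.30)
    save(f['color'],f'w{i}.png');np.savez(f'w{i}.npz',color=f['color'],z_map=f['z_map'],K=f['K'],T=f['T'])
    for n in (['inner_lid','outer_lid'] if i<2 else ['scale','mould_rim','knob_grip']):
        for d in arm.place_of(f,n):
            if d['p']>.2: X=w(f,d['xyz']);print(i,n,round(d['p'],2),X.round(4),proj(f,X).round())
print(arm.get_time())
a=cv2.imread('pics/w0.png');b=cv2.imread('pics/w2.png')
cv2.imwrite('pics/m.png',cv2.resize(np.vstack([a,b]),(480,600)))
E
```

```text
2 scale 0.73 [0.5783 0.0777 0.0021] [267. 169.]
2 mould_rim 0.73 [0.5905 0.1524 0.1096] [123. 202.]
2 knob_grip 0.85 [0.5684 0.0058 0.0659] [348. 188.]
3 scale 0.94 [ 0.5832  0.0768 -0.0021] [341. 179.]
3 mould_rim 0.72 [0.5896 0.1533 0.1085] [236. 226.]
3 knob_grip 0.91 [5.682e-01 5.000e-04 6.560e-02] [446. 207.]
0 inner_lid 0.7 [ 0.4606 -0.3409 -0.0032] [495. 153.]
0 inner_lid 0.65 [ 0.4716 -0.173   0.0017] [327. 201.]
0 outer_lid 0.77 [ 0.4703 -0.1763  0.0062] [331. 203.]
0 outer_lid 0.57 [ 0.291  -0.1917 -0.0034] [394. 332.]
1 inner_lid 0.81 [ 0.471  -0.1747  0.0038] [296. 172.]
1 inner_lid 0.64 [ 0.4623 -0.342  -0.0026] [467. 119.]
1 outer_lid 0.97 [ 0.4709 -0.178   0.0097] [299. 172.]
1 outer_lid 0.66 [ 0.289  -0.1955 -0.005 ] [371. 310.]
17.475
```

View pics/m.png

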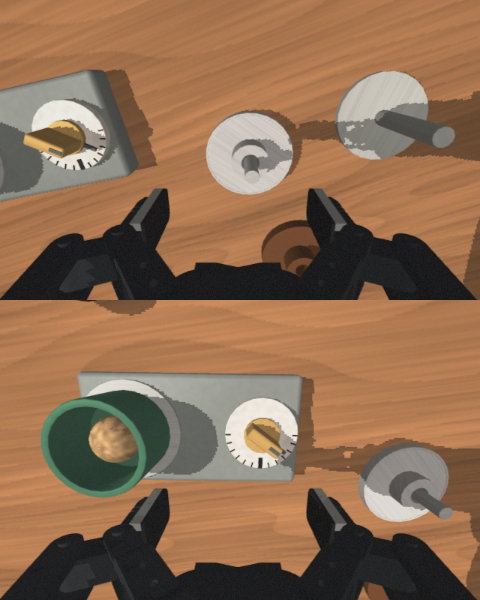

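Top (w0): the nested silver pair at about (250,155), stem through the collar of the outer lid. The tall bare look-alike is at (385,115) and the brown lid at (285,245). Bottom (w2): the mould is at (105,440). The knob is at (262,435) with its pointer toward lower right, and the zero mark is at (260,462). I'll fit the geometry offline.

```bash
cat > fit.py <<'E'
from h import *
from scipy.optimize import least_squares
def circ(P):
    g=lambda s:np.hypot(P[:,0]-s[0],P[:,1]-s[1])-s[2]
    s=least_squares(g,[*np.median(P[:,:2],0),.03],loss='soft_l1',f_scale=.001).x;return s.round(4)
if __name__=='__main__':
    for i in range(4):
        f=dict(np.load(f'w{i}.npz'));C=cloud(f);ok=f['z_map']>0;g=f['color'].astype(int)
        def sel(c,r,z0,z1,m=True): return C[ok&(np.hypot(C[...,0]-c[0],C[...,1]-c[1])<r)&(C[...,2]>z0)&(C[...,2]<z1)&m]
        lid=(.471,-.1755);
        if i<2:
            P=sel(lid,.03,.052,.2);print(i,'stem zmax',np.percentile(P[:,2],[5,98]).round(4),'tip',P[P[:,2]>.08].mean(0).round(4),len(P))
            T=sel(lid,.03,.082,.2);print(' tip circ',(T[:,:2].min(0)+T[:,:2].max(0))/2,np.ptp(T[:,:2],axis=0))
            P=sel(lid,.065,.018,.029);print(' plate z',np.median(P[:,2]).round(4)); Pm=P[:,:2]
            hull=cv2.convexHull(Pm.astype(np.float32))[:,0];print(' plate circ',circ(hull),cv2.minEnclosingCircle(hull))
            P=sel(lid,.03,.044,.052);hull=cv2.convexHull(P[:,:2].astype(np.float32))[:,0];print(' collar',np.median(P[:,2]).round(4),circ(hull))
        else:
            P=sel((.59,.153),.06,.104,.118);z=np.median(P[:,2]);hull=cv2.convexHull(P[:,:2].astype(np.float32))[:,0];print(i,'rim z',z.round(4),circ(hull),len(P))
        k=np.array((.5685,.0035))
        B=sel(k,.035,.074,.095)
        if len(B)>20:
            print(i,' knob top',np.median(B[:,2]).round(4),len(B),end=' ')
            r=cv2.minAreaRect((B[:,:2]*1000).astype(np.float32));print(r)
        D=sel(k,.06,.040,.047)
        if len(D)>20:hull=cv2.convexHull(D[:,:2].astype(np.float32))[:,0];print('  dial',np.median(D[:,2]).round(4),circ(hull))
        S=sel((.578,.078),.2,.028,.0385,g[...,0]-g[...,2]<25)
        if i>1: print('  scale',cv2.minAreaRect((S[:,:2]*1000).astype(np.float32)))
        # rectified top view at dial plane
        if i>1:
            xs=np.linspace(-.05,.05,400);out=np.zeros((400,400,3),np.uint8)
            for z,nm in((.044,'d'),(.082,'t')):
                XX,YY=np.meshgrid(xs,xs);X=np.stack([k[0]-YY,k[1]-XX,0*XX+z],-1)  # up=+x, left=+y
                c=(X-f['T'][:3,3])@f['T'][:3,:3];u=c@f['K'].T;u=(u[...,:2]/u[...,2:]).astype(np.float32)
                cv2.imwrite(f'pics/r{i}{nm}.png',cv2.cvtColor(cv2.remap(f['color'],u[...,0],u[...,1],1),cv2.COLOR_RGB2BGR))
    cv2.imwrite('pics/r.png',np.hstack([cv2.imread('pics/r2d.png'),cv2.imread('pics/r2t.png')]))
E
python3 fit.py
```

```text
0 stem zmax [0.0559 0.0861] tip [ 0.472  -0.1771  0.0847] 555
 tip circ [ 0.47121801 -0.17685427] [0.01479924 0.01424406]
 plate z 0.0232
 plate circ [ 0.4709 -0.1768  0.0537] ((0.4708526134490967, -0.17694079875946045), 0.05411173030734062)
 collar 0.0472 [ 0.471  -0.1768  0.0218]
0  knob top 0.0803 1062 ((569.3677978515625, 2.9784679412841797), (38.562591552734375, 13.09677505493164), 44.1943359375)
  dial 0.0433 [0.5692 0.0034 0.0409]
1 stem zmax [0.0711 0.1995] tip [ 0.4755 -0.1558  0.1706] 2268
 tip circ [ 0.47366709 -0.16574191] [0.02356781 0.03733665]
 plate z 0.0232
 plate circ [ 0.471  -0.1768  0.0536] ((0.4709242582321167, -0.1763085275888443), 0.05434388667345047)
 collar 0.0472 [ 0.4709 -0.1769  0.0217]
1  knob top 0.0802 692 ((564.7971801757812, -1.8799114227294922), (26.111892700195312, 12.736949920654297), 45.257904052734375)
  dial 0.0433 [0.5691 0.0032 0.0409]
2 rim z 0.1088 [0.5903 0.1519 0.0449] 5107
2  knob top 0.0805 857 ((569.0758666992188, 3.9314727783203125), (37.98627853393555, 12.362153053283691), 44.7800178527832)
  dial 0.0433 [0.5692 0.0039 0.0406]
  scale ((581.1142578125, 81.80410766601562), (247.1575927734375, 128.04666137695312), 81.88768768310547)
3 rim z 0.1088 [0.5904 0.1521 0.0447] 4046
3  knob top 0.0805 811 ((569.473388671875, 4.491855621337891), (37.25579833984375, 12.002336502075195), 45.17045974731445)
  dial 0.0432 [0.5691 0.0041 0.0407]
  scale ((581.2028198242188, 82.47554016113281), (247.19960021972656, 128.0141143798828), 81.7670669555664)
```

```bash
sleep 4
```

```text
(no output)
```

View pics/r.png

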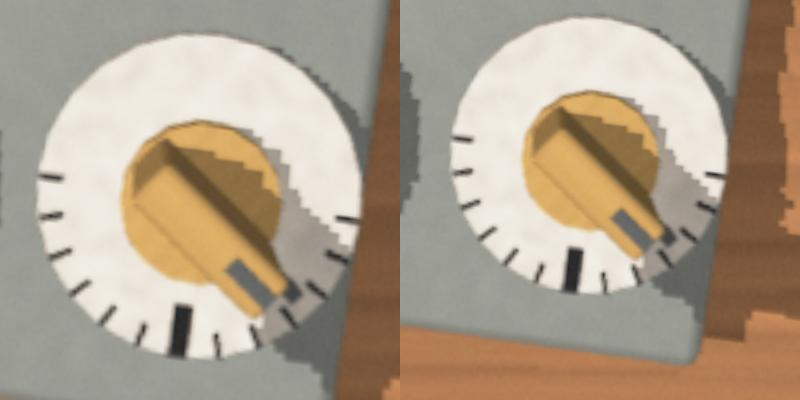

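Fits agree across views:

| Item | Value |
|---|---|
| Lid axis | (0.471, -0.1768) |
| Mould axis | (0.5903, 0.152) |
| Knob axis | (0.5692, 0.0038) |
| Scale yaw | -0.142 |
| Bar yaw | 0.783 |
| Knob angle | about 0.925 |

Now I turn the knob.

```bash
python3 - <<'E'
from h import *
k=[.5692,.0038];a,b=.783,-.142
for z,y in((.16,a),(.074,b)):print(np.round(arm.inverse_kinematics(k+[z],Q(y)),2))
arm.move_ptp(k+[.14],Q(a))
print(arm.move_l(k+[.074],.15,contact_N=15),arm.get_position())
arm.gripper_close(40);print(arm.get_finger_gap(),arm.get_contact_force())
n=4
for i in range(1,n+1):arm.move_ptp(k+[.074],Q(a+(b-a)*i/n))
arm.hold(.2);print(arm.get_contact_force(),arm.get_wrist_torque(),Rn.from_quat(arm.get_tcp_rot()).as_matrix()[:,1])
arm.open();print(arm.get_time())
arm.move_l(k+[.14],.2)
i=9;f=look((.565,.02,.06),-.142,.28);np.savez('w2.npz',color=f['color'],z_map=f['z_map'],K=f['K'],T=f['T'])
print(arm.get_time())
E
python3 fit.py | grep -A2 '^2'
```

```text
[-0.14  0.33 -0.11  1.14  0.    2.22]
[-0.14  0.4  -0.24  0.93  0.   -3.14]
False [0.56945276 0.0028625  0.0747618 ]
0.011322883001496436 [-2.20931312  3.19800974  6.25093537]
[52.5599331  15.68580016 -4.0257298 ] [  3.08941086 -10.42429952  -0.16894768] [-0.13866117 -0.99030458 -0.00836116]
26.5833
27.6667
2 rim z 0.1087 [0.5903 0.1519 0.0451] 6648
2  knob top 0.0805 1095 ((569.1575927734375, 3.52606201171875), (37.3254280090332, 12.19589900970459), 81.50826263427734)
  dial 0.0433 [0.5691 0.0039 0.0407]
  scale ((581.1927490234375, 81.97067260742188), (247.73321533203125, 127.36815643310547), 81.79032897949219)
```

```bash
sleep 1
```

```text
(no output)
```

View pics/r.png

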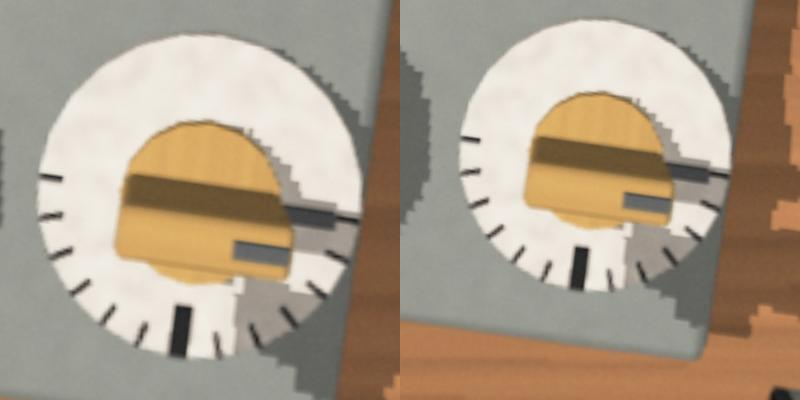

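The wrist joint wrapped: the target yaw sat at the J6 limit, so the arm went the long way round and left the knob near +1.56. In the rectified view the pointer points right at (320,215), and the mark is at (181,330). I'll redo it with the half-turned grasp (J6 from -1.56 to 0) and check joint continuity before moving.

```bash
python3 - <<'E'
from h import *
k=[.5692,.0038];a,b=1.4225+np.pi,-.142+np.pi
print(np.round(arm.get_joints(),2))
arm.move_ptp(k+[.14],Q(a));print(np.round(arm.get_joints(),2))
J=[np.array(arm.inverse_kinematics(k+[.074],Q(y))) for y in np.linspace(a,b,5)]
print(np.round([j[5] for j in J],2)); assert abs(np.diff([j[5] for j in J])).max()<.6
print(arm.move_l(k+[.074],.15,contact_N=15))
arm.gripper_close(40);print(arm.get_finger_gap())
arm.set_joints(J[2]);print(arm.get_finger_gap(),arm.get_contact_force(),arm.get_wrist_torque())
arm.set_joints(J[4])
arm.hold(.2);print(arm.get_contact_force(),arm.get_wrist_torque(),Rn.from_quat(arm.get_tcp_rot()).as_matrix()[:,1])
arm.open();print(arm.get_time())
arm.move_l(k+[.14],.25)
f=look((.565,.02,.06),b-np.pi/2,.28) if 0 else None
arm.move_l(np.array(k+[.20])-Rn.from_euler('z',-.142).apply([.02,0,0]),.25);f=shot('wrist')
np.savez('w2.npz',color=f['color'],z_map=f['z_map'],K=f['K'],T=f['T'])
print(arm.get_time(),arm.get_joints())
E
python3 fit.py | grep -A2 '^2'
```

```text
[-0.11  0.31 -0.14  1.11 -0.   -3.11]
[-0.14  0.34 -0.14  1.09  0.   -1.56]
[-1.56 -1.17 -0.78 -0.39  0.  ]
False
0.01146024113379305
0.011402492507773426 [-5.69243703  0.02791119  6.02307525] [ 0.0074834   1.04609169 -0.00456708]
[-5.59076984  1.24356937  6.65962573] [ 0.05799559  1.23607815 -0.06661604] [ 1.41461087e-01  9.89943805e-01 -1.57325129e-04]
32.7583
33.625 [-1.40680405e-01  2.76615276e-01 -8.02793593e-02  1.21553770e+00
  2.46585291e-05  1.29747731e-03]
2 rim z 0.1089 [0.5901 0.1511 0.045 ] 3860
2  knob top 0.0808 611 ((568.5684814453125, 3.066926956176758), (11.026946067810059, 37.61050033569336), 81.55390930175781)
  dial 0.0435 [0.5691 0.0029 0.0408]
  scale ((579.3513793945312, 82.0), (247.65086364746094, 127.8306884765625), 81.82591247558594)
```

```bash
sleep 1
```

```text
(no output)
```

View pics/r.png

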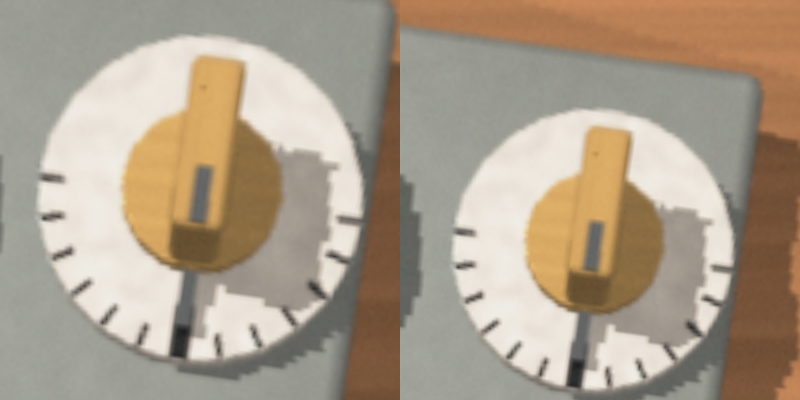

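The pointer at (183,320) lies on the broad zero mark. Next, carry the lids.

```bash
python3 - <<'E'
from h import *
L=[.4710,-.1768];M=[.5903,.1519];q=Q(-.142+np.pi)
arm.move_ptp(L+[.15],q)
print(arm.move_l(L+[.071],.2,contact_N=15))
arm.gripper_close(80);print(arm.get_finger_gap())
arm.move_l(L+[.24],.25);g=arm.get_finger_gap();F=arm.get_contact_force();print(g,F,arm.get_joints()[5],arm.get_time())
arm.move_l(M+[.24],.3);arm.hold(.2)
f=shot('wrist');save(f['color'],'carry.png')
s=shot('side');save(s['color'][150:330,180:400],'carry_s.png')
print(arm.get_position(),arm.get_finger_gap(),arm.get_contact_force(),arm.get_time())
cv2.imwrite('pics/c.png',np.hstack([cv2.imread('pics/carry.png')[:, 100:540],cv2.resize(cv2.imread('pics/carry_s.png'),(360,400))[:, :]]))
E
```

```text
False
0.012735125250954682
0.012877508907906302 [-0.3107422   0.04304498 -5.32316458] -0.3840427341125059 36.4833
[0.59022933 0.15111309 0.24026264] 0.01237874858555825 [-0.29543566  0.07574426 -5.60430653] 38.1
```

View pics/c.png

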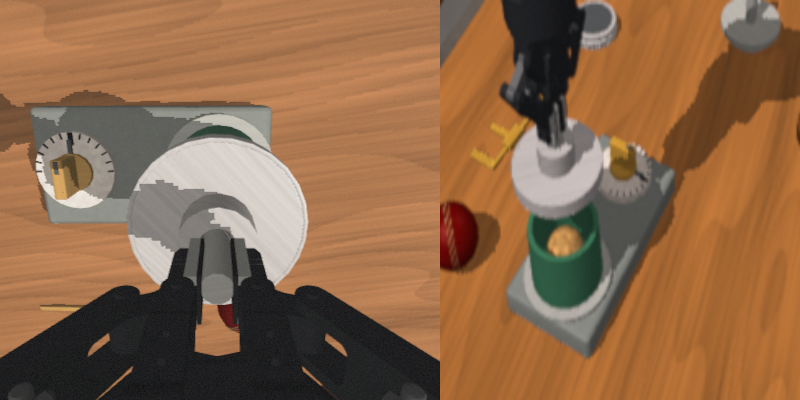

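Both lids hang level from the stem (left about (215,225), right about (557,170)), over the mould at (565,250). The load is 5.3 N, which matches both lids. Now lowering.

```bash
python3 - <<'E'
from h import *
M=[.5903,.1519]
print(arm.move_l(M+[.188],.15,contact_N=12),arm.get_position())
print(arm.move_l(M+[.164],.04,contact_N=8),arm.get_position(),arm.get_contact_force(),arm.get_wrist_torque(),arm.get_finger_gap(),arm.get_time())
E
```

```text
False [0.59041209 0.15184135 0.18848805]
True [0.59040372 0.15193992 0.16942476] [-1.12174253  0.2349146   5.30074341] [-0.02591473  0.21501136 -0.03074042] 0.013147898426519401 39.0917
```

```bash
python3 - <<'E'
from h import *
from fit import circ
M=[.5903,.1519]
arm.open();arm.hold(.2)
arm.move_l(M+[.27],.25);arm.hold(.1)
f=shot('wrist');save(f['color'],'home.png');C=cloud(f)
r=np.hypot(C[...,0]-M[0],C[...,1]-M[1])
P=C[(r<.065)&(C[...,2]>.114)&(C[...,2]<.128)];A=np.c_[P[:,:2]-M,np.ones(len(P))]
print('plate',np.linalg.lstsq(A,P[:,2],rcond=None)[0],circ(cv2.convexHull(P[:,:2].astype(np.float32))[:,0]))
P=C[(r<.03)&(C[...,2]>.138)&(C[...,2]<.150)];print('collar',np.median(P[:,2]),circ(cv2.convexHull(P[:,:2].astype(np.float32))[:,0]))
P=C[(r<.03)&(C[...,2]>.175)&(C[...,2]<.2)];print('tip',P.mean(0),P[:,2].max() if len(P) else 0,arm.get_time())
E
```

```text
plate [ 0.00202486 -0.00067261  0.12124757] [0.5901 0.1511 0.0537]
collar 0.14525730495476183 [0.59   0.1511 0.0217]
tip [0.58892071 0.15132244 0.1824757 ] 0.18517554953530468 40.7
```

View pics/home.png

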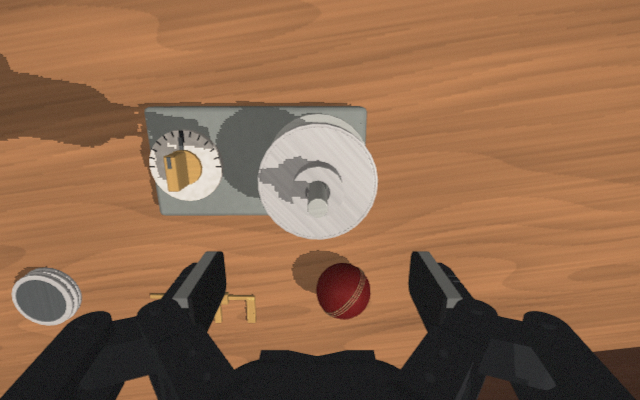

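The lids sit home and level: plate at 0.1212 with a 2 mrad tilt at (317,180), and the knob pointer on the mark at (181,140). Now I lift the outer lid by its collar.

```bash
python3 - <<'E'
from h import *
M=[.5902,.1516]
print(arm.move_l(M+[.139],.15,contact_N=12),arm.get_position())
arm.gripper_close(50);print(arm.get_finger_gap(),arm.get_contact_force())
arm.move_l(M+[.159],.05);print(arm.get_contact_force(),arm.get_finger_gap())
arm.move_l(M+[.236],.08);arm.hold(.5)
print(arm.get_position(),arm.get_contact_force(),arm.get_wrist_torque(),arm.get_finger_gap(),arm.get_time())
s=shot('side');c=shot('scene')
cv2.imwrite('pics/e.png',np.hstack([cv2.resize(cv2.cvtColor(x['color'][a:a+200,b:b+200],cv2.COLOR_RGB2BGR),(400,400),interpolation=2) for x,a,b in((s,130,160),(c,40,300))]))
E
```

```text
False [0.59062509 0.15165549 0.13977175]
0.04284210416439173 [-0.55488343 -0.52577145  6.22319165]
[-0.72991704 -0.04610273 -0.6878744 ] 0.04291628116474428
[0.59019907 0.15157857 0.23597084] [-0.65946409 -0.01135924 -0.6513631 ] [-0.04256606 -0.01591587  0.06749446] 0.042519286636214536 44.3667
```

View pics/e.png

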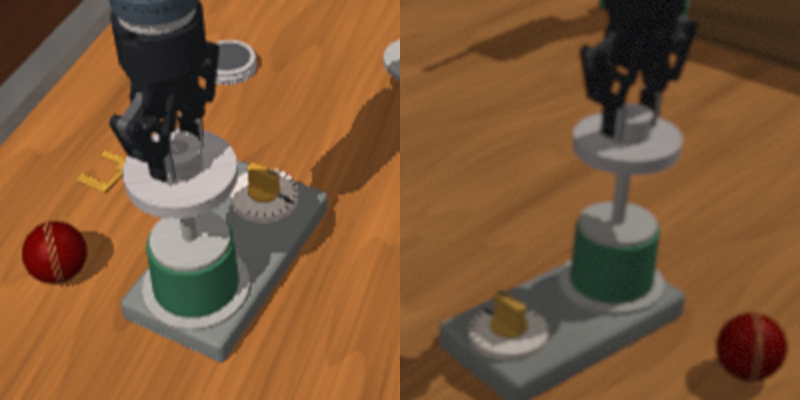

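Both crops show the outer lid held level, at (180,170) left and (627,140) right. The inner lid is still seated in the green mould, at (190,250) and (620,225). I'll check the skirt clearance in the depth data.

```bash
python3 - <<'E'
from h import *
M=np.array([.5902,.1516])
for n in('side','scene'):
    C=cloud(shot(n));r=np.hypot(C[...,0]-M[0],C[...,1]-M[1])
    for a,b,r0,r1 in((.19,.235,.026,.056),(.105,.125,.012,.043)):
        P=C[(r<r1)&(r>r0)&(C[...,2]>a)&(C[...,2]<b)]
        P=P[P[:,2]>np.percentile(P[:,2],50)-.003]
        print(n,len(P),np.percentile(C[(r<r1)&(r>r0)&(C[...,2]>a)&(C[...,2]<b)][:,2],[2,50,98]).round(4),np.linalg.lstsq(np.c_[P[:,:2]-M,np.ones(len(P))],P[:,2],rcond=None)[0].round(4))
print(arm.get_time(),arm.get_joint_vel())
E
```

```text
side 1046 [0.2051 0.2191 0.2291] [0.0048 0.0005 0.2197]
side 769 [0.1095 0.1171 0.1196] [ 0.0027 -0.0035  0.1174]
scene 729 [0.2036 0.2181 0.2318] [-0.0122 -0.0044  0.2193]
scene 555 [0.1079 0.1161 0.1184] [-0.0044  0.0025  0.1163]
44.5667 [-0.00080399  0.00027619  0.00066937 -0.00136115 -0.00033503  0.00042817]
```

```bash
python3 -c "
from h import *
print(arm.job_done())"
```

```text
the job is handed in; nothing more can be done
None
```

The job is handed in at about 45 s: the knob stands at zero, the inner lid is home in the mould, and the outer lid is held level about 19 mm above the stem tip. My first knob turn went the wrong way and read about 55 N at the wrist before I redid it, and I could not tell whether the gripper's body took more than the allowed 40 N.

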